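# Turn the settled paint can over on its cap and back

## Robot

A 6-joint arm with a two-finger parallel gripper is mounted at the origin on a cart in front of the work surface, level with it; the furniture and walls round the work are solid. World frame = base frame: x ahead of the robot, y to its left, z up, the work surface at z = 0. Lengths are in mm, angles in rad, forces in N, time in s.
With the tool pointing down it reaches from about 375 to 900 mm from the base axis. Payload 3.1 kg.
Tool frame: the origin (TCP) lies at the very end of the fingers, on their centre line; the grasp point (between the pads) lies 19 mm behind it; z points along the fingers, y is the line along which they close (so a half turn about z gives the same grasp; the last joint's range is limited). The gripper opens to 85 mm and grips with 20 to 120 N. Pads are 22 mm wide; open, the fingers measure 114 mm over their backs; the gripper's body (76 mm by 85 mm) begins 54 mm behind the grasp point. The pads swing forward as they close: fully open they stand 13 mm farther back than shut.
Start: joints at [1.038, 0.527, 1.433, -0, 1.181, -0.178], TCP at [216.499, 586.28, 191.71] pointing down, gripper open.
Joint ranges: [-3.08, 3.08], [-0.75, 2.2], [0.22, 2.44], [-1.43, 4.57], [0, 2.65], [-2.85, 2.85]. Speed limits (rad/s): [2.79, 2.79, 3.14, 3.14, 3.14, 3.14].

## Interface

Orientations are given as a rotation vector (axis times angle).
In Python, from plant import status, viewer, bot gives the robot as it stands. The module is installed in compiled form; this text tells all that it offers.
- The arm moves only by the tool apply_moves, never from a script. Its argument "series" is a list that holds one entry, the list of rows, each a list of 7 numbers: the finger opening in mm, from 0 to 85.4, then the shift along the world's x, y, z in units of 150 mm (1.0 is 150 mm), then the turn, a rotation vector about the world's x, y, z in units of 1.5 rad (1.0 is 1.5 rad). In form: [[[jaw, x, y, z, ax, ay, az], ...]]. A call has exactly 5 rows; each row is the pose to reach, as a shift and turn from the pose commanded when the call began; what a row does not reach only later rows make up. A row lasts 1/12 s, in which the tool goes at most 41.7 mm and 7.16 degrees, less where a joint would pass 70% of its speed; a pose out of reach is approached as far as the arm can. A call with a number of a shift or a turn outside -1 to 1 is refused whole. A call with a gripper value outside its range is refused whole. The fingers move at their own pace and stop on an object; the grip force is fixed at half the most. Time passes only in rows, so rows that repeat a pose let the fingers close, or fill a call up. It gives the time, the measured TCP pose, the force, the opening and the grip force at its end, in the units of the state.
- status.get_state(): the state, without advancing time (a new reading comes with each control period).
- viewer.snapshot(name): name is "scene" or "top"; returns the picture (420x560x3 uint8, red, green, blue); there is no depth.
- viewer.camera_model(name): a dict with "fovy" (degrees; the focal length in pixels is half the picture's height over the tangent of half this angle, whatever the lens; pixels are square), "cx", "cy" (the principal point, pixels), "rvec" (rotation vector, rad) and "tvec" (3), from world to camera coordinates, as OpenCV has them. Camera axes: x right, y down, z forward; pixel columns grow to the right and rows downward; lengths in mm; the calibration is good to about 2 mm. A picture is of the moment at which its call begins. camera_model takes no time and is no camera call.
- bot.close_job(): hands the job in; it is judged then, once.
The state is a dict: "clock": time; "joints": joint angles; "qd": joint speeds; "tau": joint torques, N m; "tool_pos": TCP position; "tcp_rot": TCP orientation; "force": force on the tool from outside, world axes, zero at the start; "moment": the same for the moment, N m; "finger_gap": finger opening in mm; "grip_force": force on a finger pad.
Only numpy, scipy, OpenCV 4.12 (cv2) and the standard library are available. Lean on these libraries where they do the work, as an engineer would, in place of code of your own. Each camera call takes 0.05 s, during which the arm holds its last target. There are 200 camera calls.

## Task

The pigment in the closed square can has settled. Pull the can straight up out of its sprung cradle, stand it upside down on its cap on the rubber mat and let go of it for about two seconds, then stand it upright again on the mat and leave it there. Set it down on the mat gently, and do not knock the small tub about.

Things in the scene. Friction and masses are not known exactly. Their poses are not given: they have to be found in the camera images.
- can: closed square grey can, 52 x 52 x 120 mm, about 0.35 kg. Origin: centre of its underside; +z points to the cap. Flat-sided body 52 x 52 mm up to 98 mm, but for a groove 2.5 mm deep round its foot (8 to 20 mm up); round black screw cap, flat on top, 46 mm across, from 100 to 120 mm up, fixed on. At the start it stands upright in the cradle, its sides parallel to the cradle's.
- cradle: fixed steel cradle, base plate 124 x 76 mm (x, y) and 6 mm thick, low corner angles and two catch housings on the x sides up to 25 mm high. Origin: centre of its underside. Two sprung rollers reach into the groove round the can's foot; pulling the can straight up out of them takes 5 to 15 N, and they let go after about 5 mm.
- mat: fixed black rubber mat, 220 x 200 mm (x, y), 4 mm thick, flat. Origin: centre of its underside, on the bench; its top is 4 mm up.
- tub: small white round tub with a press lid, 52 mm across, 33 mm high, a bystander. Origin: centre of its underside.
Things that resemble listed ones, but are neither listed nor needed, are in the scene too. There is more than one size of the can; the job needs the smaller.

How it is judged:
By the outcome, as a careful person would: the job done as asked, in the order asked, and still so for the second after the job is handed in, with the robot touching nothing.
It also fails if it takes over 72 s, if anything falls off the work surface, if the arm or the gripper's body presses on something with over 40 N, if the wrist force passes 120 N, or if a joint passes its speed limit or range.

## Working session

There is one attempt and no reset: what is moved stays moved. The work goes in short steps, Python scripts to look and compute and a tool call to move; the robot and the scene stay as the last step left them, time stands still between calls to the robot, and variables do not carry over. Pictures are saved under pics/ and viewed, at most 10 in all, crops included, and the job is handed in when it is done.

Besides the shell and the picture viewer there is one more tool, called after "Request:" in YAML: its name, and indented under it one key for each argument. apply_moves: Moves the arm, as the interface text tells. Shifts and turns lie within -1 to 1; 1 stands for 150 mm of shift or 1.5 rad of turn. Its arguments: {"type":"object","properties":{"series":{"type":"array"}},"required":["series"]}

```bash
mkdir -p pics; python3 - <<'E'
from plant import status, viewer
import cv2, json
for n in("scene","top"):
    cv2.imwrite(f"pics/{n}0.png",cv2.cvtColor(viewer.snapshot(n),cv2.COLOR_RGB2BGR)); print(viewer.camera_model(n))
s=status.get_state(); print(s)
E
```

```text
{'fovy': 54.95262090362999, 'cx': 285.2565397934599, 'cy': 215.14985579143925, 'rvec': array([ 2.26143556, -0.75252942,  0.31531211]), 'tvec': array([-467.67103464,  277.87655735,  645.41107765])}
{'fovy': 51.232899359451665, 'cx': 281.4083167384475, 'cy': 205.10494163320539, 'rvec': array([ 2.17523087, -2.1566829 ,  0.08774845]), 'tvec': array([ -9.78866789, 561.12450205, 984.63873447])}
{'clock': 0.1, 'joints': array([ 1.03851188e+00,  5.28365846e-01,  1.43375875e+00,  2.81012354e-05,
        1.18141017e+00, -1.78456194e-01]), 'qd': array([ 0.00055589, -0.00170604, -0.00277255,  0.00137141, -0.00147481,
        0.00027192]), 'tau': array([-5.02940493e-04, -4.43306565e+01, -1.78585267e+01, -2.38350549e-04,
        3.87668086e-03,  5.88612934e-06]), 'tool_pos': array([216.12881712, 585.68342807, 190.84097509]), 'tcp_rot': array([-5.52790489e-01, -3.09186362e+00,  2.84522214e-03]), 'force': array([-0.22959865,  0.21078569, -0.01743872]), 'moment': array([-0.06019293,  0.02082686, -0.01687396]), 'grip_force': 0.0, 'finger_gap': 85.63892814540324}
```

View pics/scene0.png

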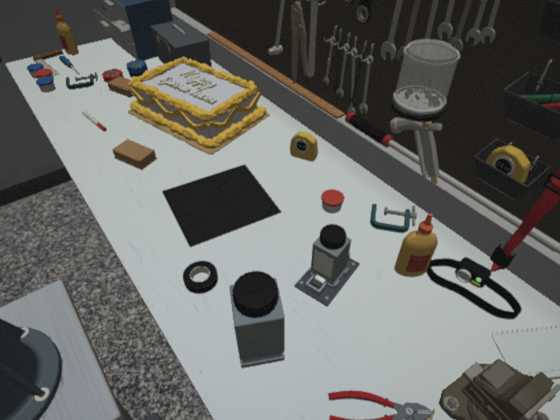

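View pics/top0.png

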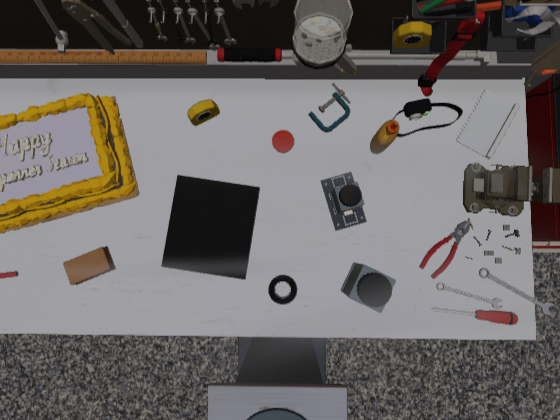

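The smaller can is the one in the cradle (scene ~(331,255), top ~(349,195)). The larger loose can is at scene (257,315), top (372,290). The mat is at top (210,227), and the red-lidded tub at top (283,141), scene (333,199). I'll confirm these in enlarged crops.

```bash
python3 - <<'E'
import cv2,numpy as np
a=cv2.imread("pics/scene0.png")[215:310,280:375]; b=cv2.imread("pics/top0.png")[160:240,305:385]
f=lambda i:cv2.convertScaleAbs(cv2.resize(i,(400,400),interpolation=cv2.INTER_CUBIC),alpha=1.6,beta=20)
cv2.imwrite("pics/crop1.png",np.hstack([f(a),f(b)]))
E
```

```text
(no output)
```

View pics/crop1.png

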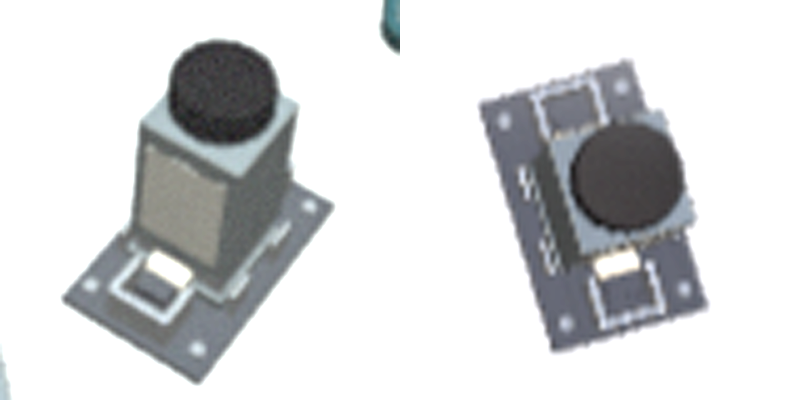

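Left crop: the smaller can stands in the cradle with its roller catches visible, and the cap fills the cap-to-body ratio of the described can. Cap top centre is at scene (333,234.5), top (350.8,195). The plate corners are read below.

```bash
cat > h.py <<'E'
import numpy as np,cv2
from plant import viewer,status
class C:
    def __init__(s,n):
        m=viewer.camera_model(n); f=210/np.tan(np.radians(m['fovy'])/2)
        s.K=np.array([[f,0,m['cx']],[0,f,m['cy']],[0,0,1]]); s.r=m['rvec'];s.t=m['tvec'];s.R=cv2.Rodrigues(s.r)[0]; s.P=s.K@np.c_[s.R,s.t]
    def proj(s,X): return cv2.projectPoints(np.float64(X).reshape(-1,3),s.r,s.t,s.K,None)[0][:,0]
    def at(s,uv,z):
        o=-s.R.T@s.t; d=(s.R.T@np.linalg.inv(s.K)@np.c_[np.reshape(uv,(-1,2)),np.ones(len(np.reshape(uv,(-1,2))))].T).T
        return o+d*((z-o[2])/d[:,2:])
S,T=C("scene"),C("top")
def tri(a,b):
    X=cv2.triangulatePoints(S.P,T.P,np.float64(a).reshape(-1,2).T,np.float64(b).reshape(-1,2).T); return (X[:3]/X[3]).T
E
python3 - <<'E'
from h import *
np.set_printoptions(precision=1,suppress=True)
cs=lambda p:np.array(p)/4.21+[279.6,214.6]
ct=lambda p:(np.array(p)-[400,0])/5+[304.6,159.6]
print("cap",tri(cs([223,82]),ct([629,176])), T.at(ct([629,176]),120+6),S.at(cs([223,82]),126))
pt=ct([[480,103],[632,60],[708,308],[553,352]]); P=T.at(pt,6); print("plate top",P,P.mean(0))
print("edges",np.linalg.norm(P-np.roll(P,-1,0),axis=1), [np.degrees(np.arctan2(*(P[i]-P[j])[[1,0]])) for i,j in((3,0),(2,1),(0,1),(3,2))])
print("plate tri",tri(cs([[63,298],[198,383],[333,206]]),ct([[553,352],[708,308],[632,60]])))
m=np.array([[178,176],[260,186],[245,278],[163,267]]);M=T.at(m,4); print("mat",M,M.mean(0),[np.degrees(np.arctan2(*(M[i]-M[j])[[1,0]])) for i,j in((0,3),(1,2))])
print("mat tri",tri([[237,166],[280,211],[193,242],[163,195]],m))
print("tub",tri([333,195],[283,141]),T.at([283,141],33))
print("others: bigcan",T.at([372,290],200),"glue",T.at([385,140],0),"ring",T.at([283,290],10))
E
```

```text
cap [[ 575.4 -150.8  122. ]] [[ 574.4 -149.8  126. ]] [[ 573.4 -153.6  126. ]]
plate top [[ 623.1  -96.9    6. ]
 [ 644.2 -168.8    6. ]
 [ 526.9 -203.6    6. ]
 [ 505.6 -131.1    6. ]] [ 574.9 -150.1    6. ]
edges [ 74.9 122.4  75.6 122.3] [np.float64(-163.76200348399556), np.float64(-163.46138664469117), np.float64(106.34375442884101), np.float64(106.30876002964267)]
plate tri [[ 506.7 -132.1    2.1]
 [ 527.3 -204.4    2.8]
 [ 644.7 -169.2    3.2]]
mat [[631.1 242.5   4. ]
 [608.5  46.6   4. ]
 [392.3  78.5   4. ]
 [415.8 270.9   4. ]] [511.9 159.6   4. ] [np.float64(-7.505773650144818), np.float64(-8.403361614857669)]
mat tri [[624.7 246.7   1.5]
 [607.2  47.2   4.4]
 [395.8  76.3  14.2]
 [416.6 273.8  -8.5]]
tub [[710.9  -8.6  37.8]] [[710.4  -7.4  33. ]]
others: bigcan [[ 386.4 -178.5  200. ]] glue [[ 722.4 -251.4    0. ]] ring [[366.3 -10.2  10. ]]
```

Request:
apply_moves:
  series:
    - [[85,0.5,-0.9,0.7,0,0,0],[85,0.5,-0.9,0.7,0,0,0],[85,0.5,-0.9,0.7,0,0,0],[85,0.5,-0.9,0.7,0,0,0],[85,0.5,-0.9,0.7,0,0,0]]

```text
clock: 0.52
tool_pos: [293.5, 449.0, 299.2]
tcp_rot: [0.555, 3.089, 0.002]
force: [0.4, 0.7, 0.5]
finger_gap: 84.7
grip_force: 0.0
```

```bash
cat > rec.py <<'E'
import pickle,os
from plant import status
s=status.get_state(); L=pickle.load(open('log.pkl','rb')) if os.path.exists('log.pkl') else []
L.append(s); pickle.dump(L,open('log.pkl','wb')); print(s['clock'],s['joints'].round(3),s['tool_pos'].round(1),s['tcp_rot'].round(3))
E
python3 rec.py
```

```text
0.5167 [ 0.784  0.292  1.512 -0.002  1.334 -0.43 ] [293.5 449.  299.2] [5.550e-01 3.089e+00 2.000e-03]
```

Request:
apply_moves:
  series:
    - [[85,0.6,-0.7,0,-0.35,-0.1,0],[85,0.6,-0.7,0,-0.35,-0.1,0],[85,0.6,-0.7,0,-0.35,-0.1,0],[85,0.6,-0.7,0,-0.35,-0.1,0],[85,0.6,-0.7,0,-0.35,-0.1,0]]

```text
clock: 0.93
tool_pos: [382.8, 345.1, 295.4]
tcp_rot: [0.497, 2.769, -0.717]
force: [-0.3, 0.6, -0.5]
finger_gap: 85.0
grip_force: 0.0
```

```bash
python3 rec.py
```

```text
0.9333 [ 0.812  0.459  1.397 -0.467  1.589 -0.339] [382.8 345.1 295.4] [ 0.497  2.769 -0.717]
```

Request:
apply_moves:
  series:
    - [[85,0.3,-0.9,0.3,0.4,0,0],[85,0.3,-0.9,0.3,0.4,0,0],[85,0.3,-0.9,0.3,0.4,0,0],[85,0.3,-0.9,0.3,0.4,0,0],[85,0.3,-0.9,0.3,0.4,0,0]]

```text
clock: 1.35
tool_pos: [428.8, 208.3, 344.1]
tcp_rot: [0.599, 2.945, 0.154]
force: [0.0, 0.5, -0.9]
finger_gap: 84.9
grip_force: 0.0
```

```bash
python3 rec.py
```

```text
1.35 [ 0.184  0.072  1.686  0.048  1.222 -0.998] [428.8 208.3 344.1] [0.599 2.945 0.154]
```

Request:
apply_moves:
  series:
    - [[85,0.3,-0.2,0.2,0.4,0,0.1],[85,0.3,-0.2,0.2,0.4,0,0.1],[85,0.3,-0.2,0.2,0.4,0,0.1],[85,0.3,-0.2,0.2,0.4,0,0.1],[85,0.3,-0.2,0.2,0.4,0,0.1]]

```text
clock: 1.77
tool_pos: [472.3, 180.2, 373.1]
tcp_rot: [0.424, 2.924, 1.059]
force: [0.4, 0.7, -1.8]
finger_gap: 85.0
grip_force: 0.0
```

```bash
python3 rec.py; cat > kin.py <<'E'
import numpy as np,pickle
from scipy.spatial.transform import Rotation as R
from scipy.optimize import least_squares
def fk(q,p):
    a1,h,s,L1,L2,e,d,x0,y0=p
    B=R.from_euler('z',q[0]); U=B*R.from_euler('y',q[1]); F=U*R.from_euler('y',q[2]); G=F*R.from_euler('z',q[3]); W=G*R.from_euler('y',q[4]); T=W*R.from_euler('z',q[5])
    pos=B.apply([a1,s,h])+U.apply([0,0,L1])+F.apply([e,0,L2])+W.apply([0,0,d])+T.apply([x0,y0,0])
    return pos,T
if __name__=='__main__':
    L=pickle.load(open('log.pkl','rb'))
    for s in L:
        _,T=fk(s['joints'],np.zeros(9)); print((T.inv()*R.from_rotvec(s['tcp_rot'])).as_rotvec().round(3))
    res=least_squares(lambda p:np.r_[np.concatenate([fk(s['joints'],p)[0]-s['tool_pos'] for s in L]),1e-3*p],[0,200,111,400,400,0,200,0,0])
    print(res.x.round(1),res.fun.reshape(-1,3).round(1)); np.save('p.npy',res.x)
E
python3 kin.py
```

```text
1.7667 [-0.324  0.147  1.719  0.681  1.452 -1.753] [472.3 180.2 373.1] [0.424 2.924 1.059]
[-0.     0.     1.571]
[-0.    -0.     1.571]
[-0.    -0.     1.571]
[-0.    -0.     1.571]
[  0.  274.1 111.  587.9 391.6 113.9 336.3  -0.    0. ] [[-0.  -0.  -0. ]
 [-0.  -0.  -0. ]
 [-0.   0.  -0. ]
 [ 0.  -0.   0. ]
 [ 0.   0.3  0.1]
 [ 0.6  0.4  0.1]
 [ 0.3 -0.   0. ]]
```

```bash
cat >> kin.py <<'E'
P=np.load('p.npy') if __import__('os').path.exists('p.npy') else None
lo=np.array([-3.08,-.75,.22,-1.43,0,-2.85]);hi=np.array([3.08,2.2,2.44,4.57,2.65,2.85]); C=R.from_euler('z',np.pi/2)
def TCP(q): p,T=fk(q,P); return p,T*C
def tool(az,roll,pitch=0): # tool z horizontal along az (deg), roll 0: tool x down, 180: x up
    z=np.array([np.cos(np.radians(az)),np.sin(np.radians(az)),0]); x=np.array([0,0,-1.]); y=np.cross(z,x)
    return R.from_matrix(np.c_[x,y,z])*R.from_euler('z',roll,degrees=True)
def ik(pos,T,n=25,seed=0,starts=None):
    g=np.random.default_rng(seed); out=[]
    for q0 in (starts if starts is not None else g.uniform(lo,hi,(n,6))):
        f=lambda q:np.r_[(TCP(q)[0]-pos)/100,(T.inv()*TCP(q)[1]).as_rotvec()]
        r=least_squares(f,np.clip(q0,lo+1e-3,hi-1e-3),bounds=(lo,hi))
        if r.cost<1e-8 and not any(np.abs(r.x-o).max()<.02 for o in out): out.append(r.x)
    return out
E
python3 - <<'E'
import numpy as np
from kin import *
np.set_printoptions(precision=2,suppress=True)
for name,c,azs in(("cradle",(575,-150.5,68),(-73.7,16.3)),("mat",(500,120,64),(-90,-73.7,-55,-35,-15,10))):
  for az in azs:
    for roll in(0,180):
        T=tool(az,roll); z=T.apply([0,0,1]); 
        for q in ik(np.array(c)+19*z,T): print(name,az,roll,q,"wrist",(np.array(c)-317*z).round(),"margin",np.minimum(q-lo,hi-q).min().round(2))
from h import T as Tc
print(Tc.at([[90,265],[67,270],[112,268],[135,190],[20,230]],20).round())
E
```

```text
cradle -73.7 0 [0.09 1.23 1.77 4.52 1.54 1.43] wrist [486. 154.  68.] margin 0.05
cradle -73.7 180 [ 0.09  1.23  1.77  4.52  1.54 -1.71] wrist [486. 154.  68.] margin 0.05
cradle 16.3 0 [-1.04  1.35  2.11  1.81  1.65  1.27] wrist [ 271. -239.   68.] margin 0.33
cradle 16.3 180 [-1.04  1.35  2.11  1.81  1.65 -1.88] wrist [ 271. -239.   68.] margin 0.33
mat -90 0 [ 0.55  1.25  1.37 -1.08  1.84  1.11] wrist [500. 437.  64.] margin 0.35
mat -90 180 [ 0.55  1.25  1.37 -1.08  1.84 -2.03] wrist [500. 437.  64.] margin 0.35
mat -73.7 0 [ 0.61  1.23  1.56 -1.26  1.68  1.24] wrist [411. 424.  64.] margin 0.17
mat -73.7 180 [ 0.61  1.23  1.56 -1.26  1.68 -1.9 ] wrist [411. 424.  64.] margin 0.17
mat -35 0 [0.61 1.32 2.05 4.37 1.65 1.79] wrist [240. 302.  64.] margin 0.2
mat -35 180 [ 0.61  1.32  2.05  4.37  1.65 -1.35] wrist [240. 302.  64.] margin 0.2
mat -15 0 [0.4  1.52 2.28 3.92 2.08 2.02] wrist [194. 202.  64.] margin 0.16
mat -15 180 [ 0.4   1.52  2.28  3.92  2.08 -1.13] wrist [194. 202.  64.] margin 0.16
[[419. 436.  20.]
 [408. 488.  20.]
 [413. 384.  20.]
 [595. 338.  20.]
 [499. 604.  20.]]
```

```bash
python3 - <<'E'
import numpy as np
from kin import *
from plant import status
np.set_printoptions(precision=2,suppress=True)
qc=[.09,1.23,1.77,4.52,1.54,-1.71]
def near(c,az,roll,st): 
    T=tool(az,roll); o=ik(np.array(c)+19*T.apply([0,0,1]),T,starts=[st]); return o[0] if o else None
d=tool(-73.7,0).apply([0,0,1])
for b,z in((0,66),(0,100),(0,200),(150,66),(150,250)): print("cradle",b,z,near(np.r_[575,-150.5,z]-b*d,-73.7,180,qc))
for c in((500,120),(540,110),(530,140)):
  for az in(-73.7,-60,-50,-42,-35,-28):
    print(c,az,[near((*c,z),az,r,np.r_[.5,1.3,2,4.3,1.6,q6]) for z,r,q6 in((64,0,1.7),(64,180,-1.4),(200,180,-1.4))])
E
```

```text
cradle 0 66 [ 0.09  1.23  1.77  4.52  1.54 -1.71]
cradle 0 100 [ 0.09  1.17  1.8   4.52  1.54 -1.75]
cradle 0 200 [ 0.09  0.97  1.86  4.52  1.51 -1.88]
cradle 150 66 None
cradle 150 250 None
(500, 120) -73.7 [None, None, None]
(500, 120) -60 [None, None, None]
(500, 120) -50 [None, None, None]
(500, 120) -42 [array([0.63, 1.28, 1.96, 4.51, 1.59, 1.67]), array([ 0.63,  1.28,  1.96,  4.51,  1.59, -1.47]), array([ 0.63,  0.98,  2.07,  4.51,  1.55, -1.66])]
(500, 120) -35 [array([0.61, 1.32, 2.05, 4.37, 1.65, 1.79]), array([ 0.61,  1.32,  2.05,  4.37,  1.65, -1.35]), array([ 0.61,  1.01,  2.17,  4.36,  1.58, -1.54])]
(500, 120) -28 [array([0.56, 1.38, 2.14, 4.22, 1.75, 1.89]), array([ 0.56,  1.38,  2.14,  4.22,  1.75, -1.25]), array([ 0.56,  1.05,  2.27,  4.2 ,  1.66, -1.42])]
(540, 110) -73.7 [None, None, None]
(540, 110) -60 [None, None, None]
(540, 110) -50 [None, None, None]
(540, 110) -42 [array([0.56, 1.27, 1.92, 4.44, 1.58, 1.62]), array([ 0.56,  1.27,  1.92,  4.44,  1.58, -1.53]), array([ 0.56,  0.98,  2.03,  4.44,  1.53, -1.71])]
(540, 110) -35 [array([0.53, 1.3 , 2.01, 4.29, 1.
[... 169 characters left out ...]
82]), array([ 0.48,  1.35,  2.09,  4.13,  1.74, -1.32]), array([ 0.48,  1.03,  2.22,  4.11,  1.63, -1.49])]
(530, 140) -73.7 [None, None, None]
(530, 140) -60 [None, None, None]
(530, 140) -50 [None, None, None]
(530, 140) -42 [array([0.63, 1.26, 1.88, 4.51, 1.57, 1.57]), array([ 0.63,  1.26,  1.88,  4.51,  1.57, -1.57]), array([ 0.63,  0.97,  1.99,  4.51,  1.53, -1.75])]
(530, 140) -35 [array([0.61, 1.29, 1.97, 4.36, 1.61, 1.68]), array([ 0.61,  1.29,  1.97,  4.36,  1.61, -1.46]), array([ 0.61,  0.99,  2.08,  4.36,  1.55, -1.64])]
(530, 140) -28 [array([0.56, 1.33, 2.06, 4.21, 1.69, 1.78]), array([ 0.56,  1.33,  2.06,  4.21,  1.69, -1.36]), array([ 0.56,  1.01,  2.18,  4.19,  1.6 , -1.53])]
```

```bash
cat > plan.py <<'E'
import numpy as np
from kin import *
from plant import status
np.set_printoptions(precision=2,suppress=True)
def near(c,az,roll,st): 
    T=tool(az,roll); return ik(np.array(c,float)+19*T.apply([0,0,1]),T,starts=[st])[0]
def cur():
    s=status.get_state(); return s['tool_pos'],R.from_rotvec(s['tcp_rot']),s['joints']
def deltas(poses,p0,T0): # sequential commanded poses -> units
    for p,T in poses:
        dv=(p-p0)/150; w=(T*T0.inv()).as_rotvec(); print((dv).round(3),(w/1.5).round(3),"tcp",p.round(),"deg",np.degrees(np.linalg.norm(w)).round(1)); p0,T0=p,T
def jpath(qs,maxdeg=33,maxmm=180):
    out=[];q=np.array(qs[0])
    for g in qs[1:]:
        g=np.array(g); n=1
        while True:
            X=[TCP(q+(g-q)*i/n) for i in range(n+1)]
            if all(np.degrees((X[i+1][1]*X[i][1].inv()).magnitude())<maxdeg and np.linalg.norm(X[i+1][0]-X[i][0])<maxmm and np.abs((g-q)/n).max()<.8 for i in range(n)): break
            n+=1
        out+=X[1:]; q=g
    return out
E
python3 - <<'E'
from plan import *
p,T,q=cur()
a=near((575,-150.5,200),-73.7,180,[.09,.97,1.86,4.52,1.51,-1.88]); a2=near((575,-150.5,300),-73.7,180,a)
print(q,a,a2); deltas(jpath([q,a2,a]),p,T)
E
```

```text
[-0.32  0.15  1.72  0.68  1.45 -1.75] [ 0.09  0.97  1.86  4.52  1.51 -1.88] [ 0.09  0.77  1.87  4.54  1.48 -2.07]
[0.39 0.7  0.55] [ 0.3  -0.05 -0.06] tcp [531. 285. 456.] deg 27.0
[0.44 0.24 0.67] [ 0.29 -0.04 -0.1 ] tcp [597. 321. 556.] deg 26.5
[ 0.47 -0.23  0.54] [ 0.27 -0.02 -0.13] tcp [668. 286. 637.] deg 26.1
[ 0.41 -0.6   0.21] [ 0.25  0.01 -0.17] tcp [729. 196. 669.] deg 25.9
[ 0.23 -0.8  -0.2 ] [ 0.23  0.03 -0.2 ] tcp [765.  76. 638.] deg 25.8
[-0.06 -0.78 -0.58] [ 0.2   0.06 -0.22] tcp [756. -41. 552.] deg 25.9
[-0.42 -0.59 -0.82] [ 0.17  0.08 -0.23] tcp [ 693. -130.  429.] deg 26.0
[-0.75 -0.26 -0.86] [ 0.15  0.1  -0.24] tcp [ 580. -169.  300.] deg 26.0
[ 0.   -0.   -0.67] [-0. -0.  0.] tcp [ 580. -169.  200.] deg 0.0
```

```bash
python3 - <<'E'
from plan import *
p,T,q=cur()
a=near((575,-150.5,200),-73.7,180,[.09,.97,1.86,4.52,1.51,-1.88]); a2=near((575,-150.5,300),-73.7,180,a)
deltas(jpath([q,[-.3,-.35,2.2,2.3,1.3,-1.8],[-.1,-.1,2.3,3.8,1.3,-2],a2,a]),p,T)
E
```

```text
[-0.01  0.61  0.69] [ 0.23 -0.1  -0.09] tcp [470. 271. 477.] deg 23.1
[-0.09  0.29  0.79] [ 0.23 -0.09 -0.09] tcp [457. 315. 595.] deg 23.1
[-0.19 -0.06  0.74] [ 0.24 -0.08 -0.1 ] tcp [428. 306. 707.] deg 23.0
[-0.32 -0.37  0.57] [ 0.24 -0.07 -0.1 ] tcp [381. 251. 792.] deg 23.0
[ 0.16 -0.81  0.27] [ 0.29 -0.03 -0.1 ] tcp [404. 130. 832.] deg 26.7
[ 0.09 -0.93 -0.24] [ 0.28  0.02 -0.14] tcp [418. -10. 796.] deg 26.7
[-0.09 -0.79 -0.7 ] [ 0.26  0.06 -0.16] tcp [ 404. -128.  691.] deg 26.8
[ 0.62 -0.25 -0.66] [ 0.1   0.07 -0.09] tcp [ 497. -166.  592.] deg 13.4
[ 0.42 -0.08 -0.9 ] [ 0.08  0.09 -0.11] tcp [ 560. -179.  457.] deg 13.6
[ 0.13  0.07 -1.04] [ 0.05  0.1  -0.12] tcp [ 580. -169.  300.] deg 14.0
[ 0.   -0.   -0.67] [-0. -0.  0.] tcp [ 580. -169.  200.] deg 0.0
```

Request:
apply_moves:
  series:
    - [[85,-0.01,0.61,0.69,0.23,-0.1,-0.09],[85,-0.01,0.61,0.69,0.23,-0.1,-0.09],[85,-0.01,0.61,0.69,0.23,-0.1,-0.09],[85,-0.01,0.61,0.69,0.23,-0.1,-0.09],[85,-0.01,0.61,0.69,0.23,-0.1,-0.09]]

```text
clock: 2.18
tool_pos: [468.5, 273.7, 475.7]
tcp_rot: [0.511, 2.553, 1.501]
force: [-0.9, -0.3, -0.5]
finger_gap: 84.5
grip_force: 0.0
```

Request:
apply_moves:
  series:
    - [[85,-0.09,0.29,0.79,0.23,-0.09,-0.09],[85,-0.09,0.29,0.79,0.23,-0.09,-0.09],[85,-0.09,0.29,0.79,0.23,-0.09,-0.09],[85,-0.09,0.29,0.79,0.23,-0.09,-0.09],[85,-0.09,0.29,0.79,0.23,-0.09,-0.09]]

```text
clock: 2.6
tool_pos: [455.6, 316.6, 592.4]
tcp_rot: [0.587, 2.126, 1.86]
force: [-0.1, -1.3, -0.7]
finger_gap: 85.0
grip_force: 0.0
```

Request:
apply_moves:
  series:
    - [[85,-0.19,-0.06,0.74,0.24,-0.08,-0.1],[85,-0.19,-0.06,0.74,0.24,-0.08,-0.1],[85,-0.19,-0.06,0.74,0.24,-0.08,-0.1],[85,-0.19,-0.06,0.74,0.24,-0.08,-0.1],[85,-0.19,-0.06,0.74,0.24,-0.08,-0.1]]

```text
clock: 3.02
tool_pos: [428.0, 307.6, 702.4]
tcp_rot: [0.673, 1.636, 2.145]
force: [0.9, 0.6, -1.1]
finger_gap: 84.9
grip_force: 0.0
```

Request:
apply_moves:
  series:
    - [[85,-0.32,-0.37,0.57,0.24,-0.07,-0.1],[85,-0.32,-0.37,0.57,0.24,-0.07,-0.1],[85,-0.32,-0.37,0.57,0.24,-0.07,-0.1],[85,-0.32,-0.37,0.57,0.24,-0.07,-0.1],[85,-0.32,-0.37,0.57,0.24,-0.07,-0.1]]

```text
clock: 3.43
tool_pos: [380.5, 252.4, 788.8]
tcp_rot: [0.743, 1.118, 2.339]
force: [-0.4, 0.8, 0.3]
finger_gap: 84.8
grip_force: 0.0
```

```bash
python3 rec.py; python3 - <<'E'
from plan import *
p,T,q=cur()
a=near((575,-150.5,200),-73.7,180,[.09,.97,1.86,4.52,1.51,-1.88]); a2=near((575,-150.5,300),-73.7,180,a)
deltas(jpath([q,[-.1,-.1,2.3,3.8,1.3,-2],a2,a]),p,T)
E
```

```text
3.4333 [-0.314 -0.36   2.199  2.275  1.295 -1.762] [380.5 252.4 788.8] [0.743 1.118 2.339]
[ 0.15 -0.81  0.29] [ 0.3  -0.03 -0.1 ] tcp [403. 132. 833.] deg 26.9
[ 0.09 -0.94 -0.24] [ 0.28  0.01 -0.14] tcp [417.  -9. 797.] deg 26.9
[-0.09 -0.8  -0.71] [ 0.26  0.06 -0.17] tcp [ 404. -128.  691.] deg 27.1
[ 0.62 -0.25 -0.66] [ 0.1   0.07 -0.09] tcp [ 497. -166.  592.] deg 13.4
[ 0.42 -0.08 -0.9 ] [ 0.08  0.09 -0.11] tcp [ 560. -179.  457.] deg 13.6
[ 0.13  0.07 -1.04] [ 0.05  0.1  -0.12] tcp [ 580. -169.  300.] deg 14.0
[ 0.   -0.   -0.67] [-0. -0.  0.] tcp [ 580. -169.  200.] deg 0.0
```

Tracking matches the plan. I'll continue to hover above the can, stopping at z≈300.

Request:
apply_moves:
  series:
    - [[85,0.15,-0.81,0.29,0.3,-0.03,-0.1],[85,0.15,-0.81,0.29,0.3,-0.03,-0.1],[85,0.15,-0.81,0.29,0.3,-0.03,-0.1],[85,0.15,-0.81,0.29,0.3,-0.03,-0.1],[85,0.15,-0.81,0.29,0.3,-0.03,-0.1]]

```text
clock: 3.85
tool_pos: [404.6, 131.9, 832.7]
tcp_rot: [0.888, 0.494, 2.489]
force: [0.2, 1.7, -0.6]
finger_gap: 85.1
grip_force: 0.0
```

Request:
apply_moves:
  series:
    - [[85,0.09,-0.94,-0.24,0.28,0.01,-0.14],[85,0.09,-0.94,-0.24,0.28,0.01,-0.14],[85,0.09,-0.94,-0.24,0.28,0.01,-0.14],[85,0.09,-0.94,-0.24,0.28,0.01,-0.14],[85,0.09,-0.94,-0.24,0.28,0.01,-0.14]]

```text
clock: 4.27
tool_pos: [417.9, -10.0, 797.8]
tcp_rot: [1.049, -0.123, 2.426]
force: [0.1, 0.8, 0.7]
finger_gap: 84.9
grip_force: 0.0
```

Request:
apply_moves:
  series:
    - [[85,-0.09,-0.8,-0.71,0.26,0.06,-0.17],[85,-0.09,-0.8,-0.71,0.26,0.06,-0.17],[85,-0.09,-0.8,-0.71,0.26,0.06,-0.17],[85,-0.09,-0.8,-0.71,0.26,0.06,-0.17],[85,-0.09,-0.8,-0.71,0.26,0.06,-0.17]]

```text
clock: 4.68
tool_pos: [403.9, -130.6, 691.2]
tcp_rot: [1.22, -0.679, 2.164]
force: [0.4, 0.1, -0.9]
finger_gap: 85.3
grip_force: 0.0
```

Request:
apply_moves:
  series:
    - [[85,0.62,-0.25,-0.66,0.1,0.07,-0.09],[85,0.62,-0.25,-0.66,0.1,0.07,-0.09],[85,0.62,-0.25,-0.66,0.1,0.07,-0.09],[85,0.62,-0.25,-0.66,0.1,0.07,-0.09],[85,0.62,-0.25,-0.66,0.1,0.07,-0.09]]

```text
clock: 5.1
tool_pos: [499.5, -168.2, 591.5]
tcp_rot: [1.316, -0.86, 1.954]
force: [-0.5, 1.0, -0.3]
finger_gap: 85.0
grip_force: 0.0
```

Request:
apply_moves:
  series:
    - [[85,0.42,-0.08,-0.9,0.08,0.09,-0.11],[85,0.42,-0.08,-0.9,0.08,0.09,-0.11],[85,0.42,-0.08,-0.9,0.08,0.09,-0.11],[85,0.42,-0.08,-0.9,0.08,0.09,-0.11],[85,0.42,-0.08,-0.9,0.08,0.09,-0.11]]

```text
clock: 5.52
tool_pos: [561.0, -180.2, 455.1]
tcp_rot: [1.383, -1.0, 1.686]
force: [-1.3, 1.1, -0.0]
finger_gap: 84.9
grip_force: 0.0
```

Request:
apply_moves:
  series:
    - [[85,0.13,0.07,-0.9,0.05,0.1,-0.12],[85,0.13,0.07,-0.9,0.05,0.1,-0.12],[85,0.13,0.07,-0.9,0.05,0.1,-0.12],[85,0.13,0.07,-0.9,0.05,0.1,-0.12],[85,0.13,0.07,-0.9,0.05,0.1,-0.12]]

```text
clock: 5.93
tool_pos: [577.7, -169.7, 321.9]
tcp_rot: [1.397, -1.077, 1.404]
force: [-0.2, -1.3, 0.1]
finger_gap: 85.0
grip_force: 0.0
```

Request:
apply_moves:
  series:
    - [[85,0,0,0,0,0,0],[85,0,0,0,0,0,0],[85,0,0,0,0,0,0],[85,0,0,0,0,0,0],[85,0,0,0,0,0,0]]

```text
clock: 6.35
tool_pos: [577.7, -169.9, 324.1]
tcp_rot: [1.395, -1.083, 1.408]
force: [0.8, -0.8, -0.4]
finger_gap: 85.0
grip_force: 0.0
```

```bash
python3 rec.py; python3 kin.py | tail -18; python3 - <<'E'
from plan import *
import cv2
from plant import viewer
p,T,q=cur()
G=tool(-73.7,180); z=G.apply([0,0,1])
deltas([(np.r_[575,-150.5,h]+19*z,G) for h in(200,66)],p,T)
ims=[cv2.cvtColor(viewer.snapshot(n),cv2.COLOR_RGB2BGR) for n in("scene","top")]
cv2.imwrite("pics/hover.png",cv2.resize(np.hstack(ims),(800,300),interpolation=cv2.INTER_AREA))
E
```

```text
6.35 [ 0.089  0.722  1.853  4.566  1.479 -2.119] [ 577.7 -169.9  324.1] [ 1.395 -1.083  1.408]
[-0.     0.     1.571]
[-0.    -0.     1.571]
[-0.    -0.     1.571]
[-0.    -0.     1.571]
[-0.    -0.     1.571]
[-0.     0.     1.571]
[  0.  274.2 111.  588.  391.7 114.1 336.3  -0.   -0. ] [[-0.  -0.  -0. ]
 [-0.  -0.  -0. ]
 [-0.   0.  -0. ]
 [-0.   0.   0. ]
 [ 0.  -0.  -0. ]
 [ 0.   0.   0. ]
 [ 0.   0.3  0.1]
 [ 0.6  0.4  0.1]
 [ 0.3 -0.  -0. ]]
[ 0.02  0.01 -0.83] [-0.    0.01  0.01] tcp [ 580. -169.  200.] deg 1.5
[ 0.    0.   -0.89] [0. 0. 0.] tcp [ 580. -169.   66.] deg 0.0
```

View pics/hover.png

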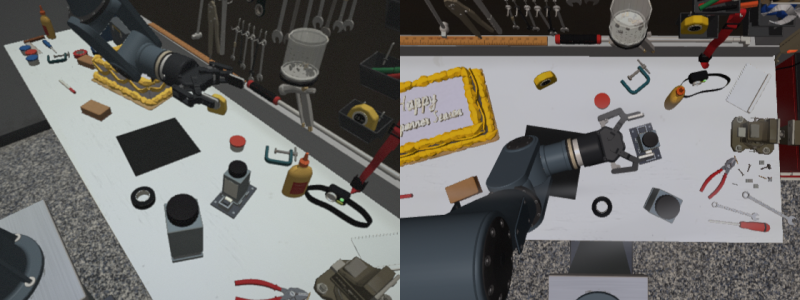

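The picture shows the fingers at hover over the can (scene px ~(215,100), top ~(635,145)), tool pointing right as planned. The wrist housing looks bulky, so I'll measure its radius before descending.

```bash
python3 - <<'E'
from plan import *
from h import S,T as Tc
import cv2
from plant import viewer
p,T,q=cur(); d=T.apply([0,0,1]); u=T.apply([1,0,0]); print(d,u)
im=[]
for n,c in(("scene",S),("top",Tc)):
    i=cv2.resize(viewer.snapshot(n)[...,::-1].copy(),None,fx=4,fy=4,interpolation=cv2.INTER_CUBIC); i=cv2.convertScaleAbs(i,alpha=1.8,beta=20)
    w=p-336.3*d
    for a,col in((0,(0,0,255)),(60,(0,255,0)),(-60,(255,0,0))):
        P=c.proj([w+a*np.array([0,0,1]),p+a*np.array([0,0,1])])*4; cv2.line(i,*[tuple(int(v) for v in x) for x in P],col,2)
    m=np.int32(P.mean(0)) if n=="scene" else np.int32(P.mean(0)); x,y=max(m[0]-350,0),max(m[1]-300,0)
    if n=="scene": x=max(0,int(P[0][0])-300);y=max(0,int(P[0][1])-300)
    im.append(cv2.resize(i[y:y+700,x:x+500],(400,560)))
cv2.imwrite("pics/wrist.png",np.hstack(im))
E
```

```text
[ 0.26 -0.97 -0.  ] [-0.01 -0.    1.  ]
```

View pics/wrist.png

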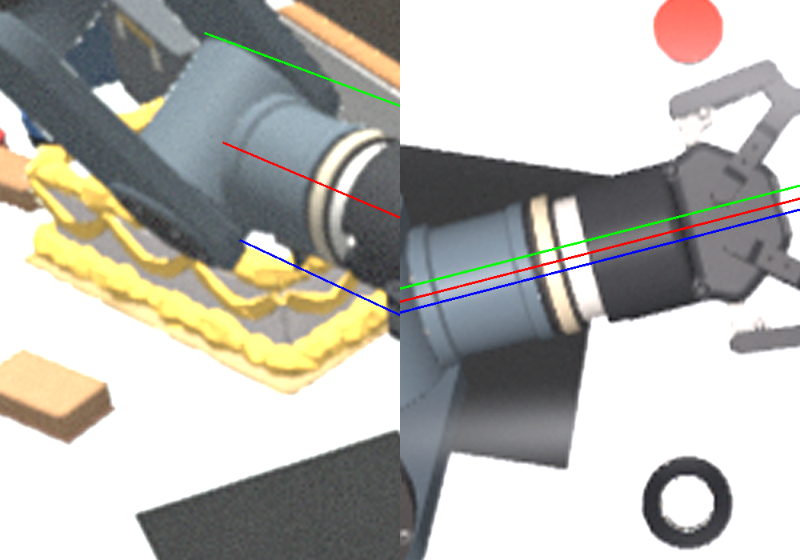

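```bash
python3 - <<'E'
from plan import *
from h import S,T as Tc
import cv2
from plant import viewer
p,T,q=cur(); d=T.apply([0,0,1]); w=p-336.3*d
W=R.from_euler('z',q[0])*R.from_euler('y',q[1]+q[2])*R.from_euler('z',q[3]); ax=W.apply([0,1,0]); print("axis5",ax)
print("edge",Tc.at([[120,333],[200,334],[400,336]],0).round())
e1=d-d.dot(ax)*ax; e1/=np.linalg.norm(e1); e2=np.cross(ax,e1)
i=cv2.resize(viewer.snapshot("scene")[...,::-1].copy(),None,fx=4,fy=4,interpolation=cv2.INTER_CUBIC); i=cv2.convertScaleAbs(i,alpha=1.8,beta=20)
t=np.linspace(0,2*np.pi,73)
side=ax if ax[0]<0 else -ax
for k,r,col in((70,45,(0,255,0)),(70,60,(0,0,255)),(0,60,(255,0,255))):
    P=S.proj(w+k*side+r*(np.cos(t)[:,None]*e1+np.sin(t)[:,None]*e2))*4; cv2.polylines(i,[np.int32(P)],True,col,2)
m=np.int32(S.proj(w)[0]*4); x,y=max(0,m[0]-400),max(0,m[1]-250); cv2.imwrite("pics/wr2.png",i[y:y+560,x:x+700])
E
```

```text
axis5 [-0.82 -0.22 -0.53]
edge [[ 263.  367.    0.]
 [ 263.  181.    0.]
 [ 264. -280.    0.]]
```

View pics/wr2.png

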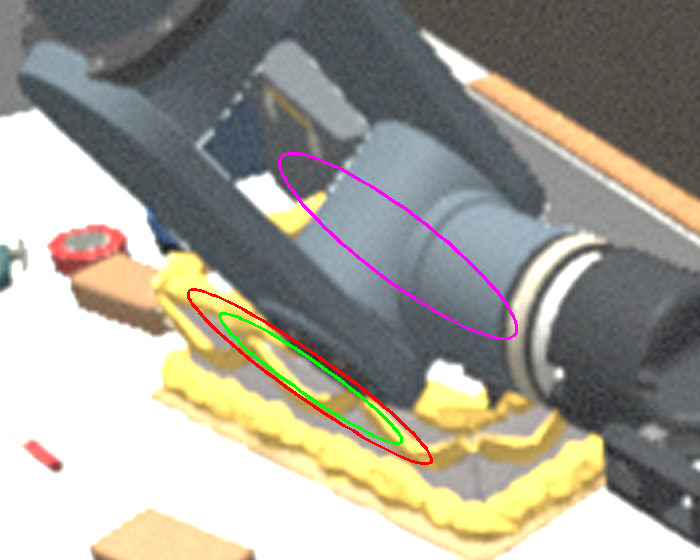

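Fork radius comes out near 45 mm, so the wrist clears the bench at z≈64. Descending around the can.

Request:
apply_moves:
  series:
    - [[85,0.02,-0.01,-0.2,0,0.01,0.01],[85,0.02,-0.01,-0.45,0,0.01,0.01],[85,0.02,-0.01,-0.7,0,0.01,0.01],[85,0.02,-0.01,-0.9,0,0.01,0.01],[85,0.02,-0.01,-0.9,0,0.01,0.01]]

```text
clock: 7.02
tool_pos: [580.0, -171.5, 179.7]
tcp_rot: [1.423, -1.059, 1.393]
force: [-0.5, 0.0, 0.4]
finger_gap: 84.8
grip_force: 0.0
```

```bash
python3 rec.py; python3 - <<'E'
from plan import *
import cv2
from plant import viewer
p,T,q=cur()
G=tool(-73.7,180); z=G.apply([0,0,1])
deltas([(np.r_[575,-150.5,66]+22*z,G)],p,T)
a=viewer.snapshot("scene")[130:310,230:410,::-1]; b=viewer.snapshot("top")[110:260,260:410,::-1]
cv2.imwrite("pics/desc.png",np.hstack([cv2.resize(x,(400,400),interpolation=cv2.INTER_CUBIC) for x in(a,b)]))
E
```

```text
7.0167 [ 0.083  1.002  1.847  4.53   1.506 -1.874] [ 580.  -171.5  179.7] [ 1.423 -1.059  1.393]
[ 0.01 -0.   -0.76] [-0.   -0.01  0.01] tcp [ 581. -172.   66.] deg 1.1
```

View pics/desc.png

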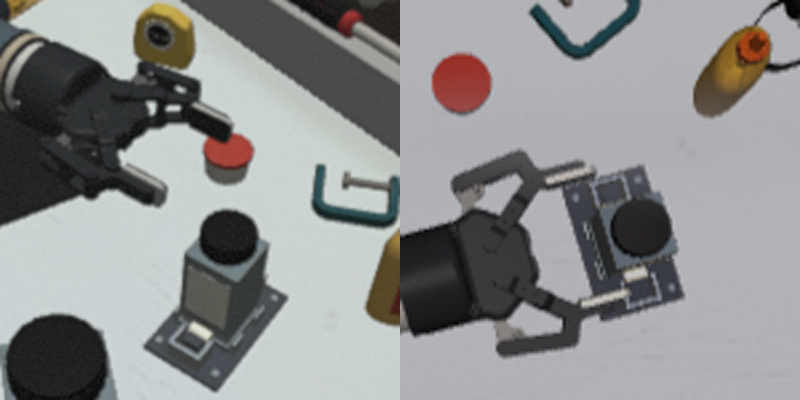

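The fingers straddle the can symmetrically, but their tips (crop (590,172) and (625,297)) seem short of the can centre (640,228). I'll check this by projection.

```bash
python3 - <<'E'
from plan import *
from h import S,T as Tc
p,T,q=cur(); d=T.apply([0,0,1]); y=T.apply([0,1,0])
f=lambda X:((Tc.proj(X)-[260,110])*400/150+[400,0]).round()
g=lambda X:((S.proj(X)-[230,130])*400/180).round()
for b in(0,13,25): X=[p-b*d,p-b*d+45*y,p-b*d-45*y]; print(b,f(X).tolist(),g(X).tolist())
print(f([575,-150.5,126]))
E
```

```text
0 [[682.0, 208.0], [700.0, 267.0], [665.0, 149.0]] [[259.0, 186.0], [226.0, 221.0], [289.0, 153.0]]
13 [[665.0, 212.0], [683.0, 272.0], [648.0, 154.0]] [[244.0, 178.0], [210.0, 213.0], [274.0, 146.0]]
25 [[649.0, 217.0], [667.0, 276.0], [632.0, 158.0]] [[230.0, 172.0], [197.0, 206.0], [261.0, 140.0]]
[[642. 225.]]
```

```bash
python3 - <<'E'
from plan import *
from h import tri
p,T,q=cur(); d=T.apply([0,0,1])
s=np.array([[232,132],[164,200]])*180/400+[230,130]; t=(np.array([[592,170],[627,297]])-[400,0])*150/400+[260,110]
X=tri(s,t); print(X,X.mean(0),p,"along d",(X.mean(0)-p)@d, s,t)
from h import S,T as Tc
print(S.proj(X)-s,Tc.proj(X)-t)
E
```

```text
[[ 610.77 -107.2   178.2 ]
 [ 518.1  -133.25  178.51]] [ 564.44 -120.22  178.36] [ 580.95 -171.2   186.68] along d -53.52648876530172 [[334.4 189.4]
 [303.8 220. ]] [[332.   173.75]
 [345.12 221.38]]
[[-0.91  0.13]
 [-1.91  0.23]] [[ 0.42 -0.57]
 [ 0.77 -1.16]]
```

Triangulated fingertips are at about y=-120, roughly 40 mm short of where the reported TCP implies. I trust the relative picture evidence, so I'll advance along the tool while still high and re-measure.

Request:
apply_moves:
  series:
    - [[85,0.02,-0.08,0,0,0,0],[85,0.05,-0.16,0,0,0,0],[85,0.07,-0.25,0,0,0,0],[85,0.07,-0.25,0,0,0,0],[85,0.07,-0.25,0,0,0,0]]

```text
clock: 7.53
tool_pos: [591.4, -210.3, 189.5]
tcp_rot: [1.411, -1.067, 1.405]
force: [-0.5, -0.7, 0.0]
finger_gap: 85.3
grip_force: 0.0
```

```bash
python3 rec.py; python3 - <<'E'
from plan import *
import cv2
from plant import viewer
p,T,q=cur(); print(p,T.apply([0,0,1]))
a=viewer.snapshot("scene")[150:310,250:410,::-1]; b=viewer.snapshot("top")[130:250,280:400,::-1]
cv2.imwrite("pics/adv.png",np.hstack([cv2.convertScaleAbs(cv2.resize(x,(400,400),interpolation=cv2.INTER_CUBIC),alpha=1.4,beta=15) for x in(a,b)]))
E
```

```text
7.5333 [ 0.005  0.987  1.846  4.456  1.487 -1.871] [ 591.4 -210.3  189.5] [ 1.411 -1.067  1.405]
[ 591.42 -210.31  189.54] [ 0.27 -0.96 -0.  ]
```

View pics/adv.png

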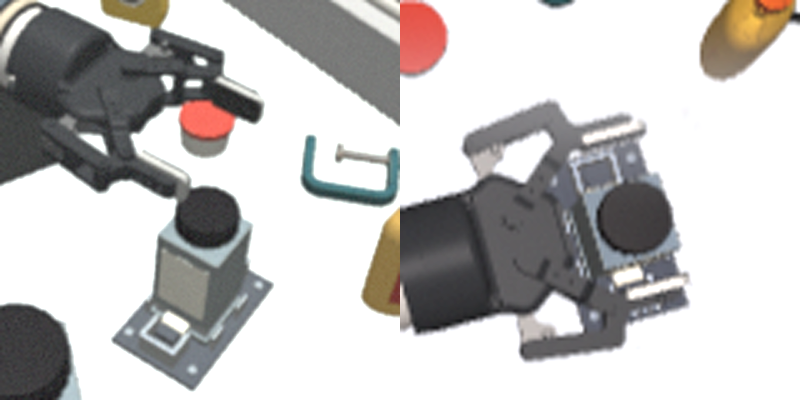

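```bash
python3 - <<'E'
from plan import *
from h import tri
p,T,q=cur(); d=T.apply([0,0,1]); y=T.apply([0,1,0])
s=np.array([[263,104],[188,190],[160,88],[207,205]])/2.5+[249.8,149.8]; t=(np.array([[645,127],[690,280],[570,250],[634,218]])-[400,0])/3.333+[279.8,129.8]
X=tri(s,t); print(X); m=X[:2].mean(0); c=X[3]
print("tip-TCP along d,y",(m-p)@d,(m-p)@y,"tip-can",(m-c)@d,(m-c)@y,"palm-tip",(X[2]-m)@d)
E
```

```text
[[ 619.55 -146.61  197.01]
 [ 531.1  -172.65  190.2 ]
 [ 551.45 -105.13  216.89]
 [ 574.58 -149.66  127.41]]
tip-TCP along d,y -52.002918363216686 2.089476908231907 tip-can 9.545896924662614 2.2040493564272805 palm-tip -59.02771388282379
```

Measured: open tips sit 9.5 mm beyond the can's centre, with 23 mm palm clearance. That offset is right for the grasp, so I'll treat the pads as about 40 mm behind the nominal TCP from here. Descending.

Request:
apply_moves:
  series:
    - [[85,0.013,-0.01,-0.15,0,0,0],[85,0.013,-0.01,-0.3,0,0,0],[85,0.013,-0.01,-0.45,0,0,0],[85,0.013,-0.01,-0.6,0,0,0],[85,0.013,-0.01,-0.6,0,0,0]]

```text
clock: 8.05
tool_pos: [593.0, -209.7, 93.2]
tcp_rot: [1.42, -1.062, 1.399]
force: [-0.1, -0.2, -0.7]
finger_gap: 85.0
grip_force: 0.0
```

Request:
apply_moves:
  series:
    - [[85,0,0,-0.08,0,0,0],[85,0,0,-0.15,0,0,0],[85,0,0,-0.22,0,0,0],[85,0,0,-0.22,0,0,0],[85,0,0,-0.22,0,0,0]]

```text
clock: 8.47
tool_pos: [593.4, -210.2, 64.2]
tcp_rot: [1.415, -1.063, 1.404]
force: [-0.8, -0.3, 0.8]
finger_gap: 85.1
grip_force: 0.0
```

```bash
python3 rec.py; python3 - <<'E'
from plan import *
import cv2
from plant import viewer
s=status.get_state(); print(s['force'],s['moment'],s['tau']); p,T,q=cur(); print(T.as_matrix())
a=viewer.snapshot("scene")[190:310,270:390,::-1]; b=viewer.snapshot("top")[130:250,280:400,::-1]
cv2.imwrite("pics/low.png",np.hstack([cv2.convertScaleAbs(cv2.resize(x,(400,400),interpolation=cv2.INTER_CUBIC),alpha=1.4,beta=15) for x in(a,b)]))
E
```

```text
8.4667 [ 0.005  1.231  1.756  4.444  1.525 -1.726] [ 593.4 -210.2   64.2] [ 1.415 -1.063  1.404]
[-0.76 -0.32  0.83] [0.48 0.11 0.01] [  0.01 -46.81   1.94  -0.51   3.38   0.01]
[[ 0.01 -0.96  0.27]
 [-0.   -0.27 -0.96]
 [ 1.    0.01 -0.  ]]
```

View pics/low.png

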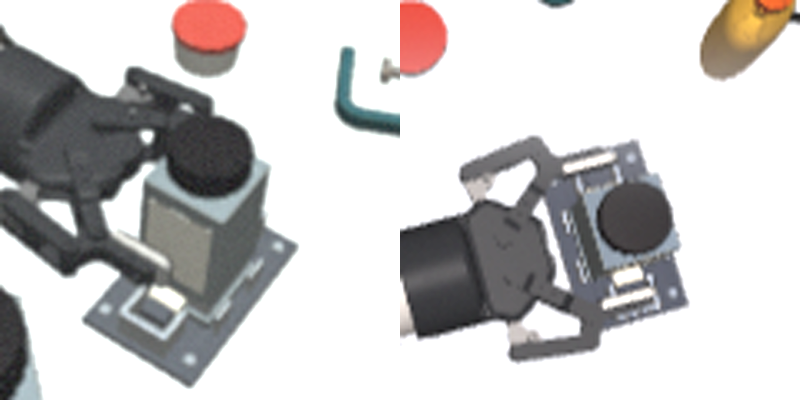

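```bash
python3 - <<'E'
from plan import *
from h import T as Tc,tri
t=(np.array([[617,154],[656,295]])-[400,0])/3.333+[279.8,129.8]
X=Tc.at(t,66); m=X.mean(0); p,T,q=cur(); d=T.apply([0,0,1]); y=T.apply([0,1,0]); c=np.r_[574.7,-150.1,66]
print(X,"tip beyond can",(m-c)@d,"lat",(m-c)@y,"tip-TCP",(m-p)@d,(m-p)@y)
E
```

```text
[[ 623.69 -146.46   66.  ]
 [ 529.48 -171.81   66.  ]] tip beyond can 9.207662007789986 lat 0.6552075516361116 tip-TCP -53.786961002029585 2.3755407240930433
```

Request:
apply_moves:
  series:
    - [[85,0.005,-0.02,0.005,0,0,0],[85,0.009,-0.032,0.01,0,0,0],[70,0.009,-0.032,0.01,0,0,0],[60,0.009,-0.032,0.01,0,0,0],[45,0.009,-0.032,0.01,0,0,0]]

```text
clock: 8.98
tool_pos: [594.8, -215.1, 66.0]
tcp_rot: [1.415, -1.064, 1.404]
force: [3.3, 2.6, 2.2]
finger_gap: 51.8
grip_force: 32.8
```

Request:
apply_moves:
  series:
    - [[40,0,0,0,0,0,0],[40,0,0,0,0,0,0],[40,0,0,0,0,0,0],[40,0,0,0,0,0,0],[40,0,0,0,0,0,0]]

```text
clock: 9.4
tool_pos: [594.8, -215.0, 66.1]
tcp_rot: [1.415, -1.064, 1.404]
force: [0.2, -0.8, 1.8]
finger_gap: 51.6
grip_force: 54.7
```

```bash
python3 rec.py
```

```text
9.4 [-0.005  1.228  1.757  4.435  1.524 -1.727] [ 594.8 -215.    66.1] [ 1.415 -1.064  1.404]
```

Request:
apply_moves:
  series:
    - [[40,0,0,0.02,0,0,0],[40,0,0,0.04,0,0,0],[40,0,0,0.06,0,0,0],[40,0,0,0.08,0,0,0],[40,0,0,0.1,0,0,0]]

```text
clock: 9.82
tool_pos: [594.6, -215.0, 81.0]
tcp_rot: [1.415, -1.063, 1.404]
force: [-0.6, 0.2, -2.7]
finger_gap: 51.6
grip_force: 54.8
```

Request:
apply_moves:
  series:
    - [[40,0,0,0.05,0,0,0],[40,0,0,0.15,0,0,0],[40,0,0,0.3,0,0,0],[40,0,0,0.5,0,0,0],[40,0,0,0.7,0,0,0]]

```text
clock: 10.23
tool_pos: [594.0, -215.2, 187.1]
tcp_rot: [1.415, -1.063, 1.402]
force: [0.1, -0.4, -4.7]
finger_gap: 51.1
grip_force: 54.9
```

Request:
apply_moves:
  series:
    - [[40,0,0,0.15,0,0,0],[40,0,0,0.3,0,0,0],[40,0,0,0.45,0,0,0],[40,0,0,0.5,0,0,0],[40,0,0,0.5,0,0,0]]

```text
clock: 10.65
tool_pos: [594.3, -215.1, 263.8]
tcp_rot: [1.412, -1.067, 1.407]
force: [0.6, -0.1, -5.2]
finger_gap: 51.2
grip_force: 54.9
```

```bash
python3 rec.py; python3 - <<'E'
from plan import *
import plan
p,T,q=cur(); OFF=66
def nr(c,az,roll,st):
    G=tool(az,roll); r=ik(np.array(c,float)+OFF*G.apply([0,0,1]),G,starts=[st]); return r[0] if r else None
for c in((540,110),(520,130),(510,110)):
  for az in(-60,-50,-42,-35): 
    o=[nr((*c,z),az,r,np.r_[.4,1.2,1.9,4.3,1.5,q6]) for z,r,q6 in((64,0,1.7),(64,180,-1.5),(200,180,-1.6),(200,0,1.6))]; print(c,az,o)
E
```

```text
10.65 [-0.005  0.838  1.86   4.459  1.449 -2.   ] [ 594.3 -215.1  263.8] [ 1.412 -1.067  1.407]
(540, 110) -60 [None, None, None, None]
(540, 110) -50 [array([0.48, 1.24, 1.82, 4.5 , 1.56, 1.5 ]), array([ 0.48,  1.24,  1.82,  4.5 ,  1.56, -1.64]), array([ 0.48,  0.97,  1.92,  4.5 ,  1.52, -1.82]), array([0.48, 0.97, 1.92, 4.5 , 1.52, 1.32])]
(540, 110) -42 [array([0.46, 1.26, 1.91, 4.33, 1.58, 1.6 ]), array([ 0.46,  1.26,  1.91,  4.33,  1.58, -1.54]), array([ 0.46,  0.97,  2.02,  4.34,  1.51, -1.71]), array([0.46, 0.97, 2.02, 4.34, 1.51, 1.43])]
(540, 110) -35 [array([0.42, 1.29, 1.99, 4.18, 1.64, 1.69]), array([ 0.42,  1.29,  1.99,  4.18,  1.64, -1.45]), array([ 0.42,  0.99,  2.1 ,  4.18,  1.54, -1.62]), array([0.42, 0.99, 2.1 , 4.18, 1.54, 1.52])]
(520, 130) -60 [None, None, None, None]
(520, 130) -50 [array([0.54, 1.24, 1.83, 4.55, 1.56, 1.5 ]), array([ 0.54,  1.24,  1.83,  4.55,  1.56, -1.64]), array([ 0.54,  0.97,  1.92,  4.56,  1.53, -1.82]), array([0.54, 0.97, 1.92, 4.56, 1.53, 1.32])]
(520, 130) -42 [array([0.52, 1.27, 1.92, 4.4 , 1.58, 1.61]), array([ 0.52,  1.27,  1.92,  4.
[... 287 characters left out ...]
.49, 0.99, 2.1 , 4.24, 1.55, 1.53])]
(510, 110) -60 [None, None, None, None]
(510, 110) -50 [array([0.51, 1.26, 1.88, 4.53, 1.57, 1.56]), array([ 0.51,  1.26,  1.88,  4.53,  1.57, -1.58]), array([ 0.51,  0.97,  1.98,  4.53,  1.54, -1.76]), array([0.51, 0.97, 1.98, 4.53, 1.54, 1.38])]
(510, 110) -42 [array([0.49, 1.28, 1.96, 4.37, 1.61, 1.67]), array([ 0.49,  1.28,  1.96,  4.37,  1.61, -1.47]), array([ 0.49,  0.98,  2.07,  4.37,  1.54, -1.65]), array([0.49, 0.98, 2.07, 4.37, 1.54, 1.49])]
(510, 110) -35 [array([0.46, 1.31, 2.04, 4.22, 1.67, 1.75]), array([ 0.46,  1.31,  2.04,  4.22,  1.67, -1.39]), array([ 0.46,  1.  ,  2.15,  4.21,  1.58, -1.56]), array([0.46, 1.  , 2.15, 4.21, 1.58, 1.58])]
```

```bash
cat >> plan.py <<'E'
OFF=66; MAT=(520,130); AZ=-38
def mp(z,roll): G=tool(AZ,roll); return np.r_[MAT,z]+OFF*G.apply([0,0,1]),G
def mq(z,roll,st): return ik(*mp(z,roll),starts=[st])[0]
E
python3 - <<'E'
from plan import *
p,T,q=cur()
g=mq(220,0,[.5,.97,2.02,4.3,1.52,1.4]); m=(q+g)/2; m[1]-=.1
print(g); deltas(jpath([q,m,g]),p,T)
E
```

```text
[0.5  0.93 2.07 4.31 1.52 1.45]
[0.05 0.35 0.08] [ 0.11 -0.35  0.07] tcp [ 602. -163.  275.] deg 32.3
[0.02 0.35 0.07] [ 0.14 -0.34  0.07] tcp [ 605. -111.  286.] deg 32.4
[-0.01  0.34  0.07] [ 0.18 -0.32  0.08] tcp [603. -59. 297.] deg 32.5
[-0.03  0.34 -0.18] [ 0.2  -0.26  0.08] tcp [598.  -8. 271.] deg 29.1
[-0.07  0.33 -0.17] [ 0.23 -0.23  0.08] tcp [587.  42. 245.] deg 29.1
[-0.1   0.32 -0.17] [ 0.26 -0.21  0.07] tcp [572.  89. 220.] deg 29.1
```

Request:
apply_moves:
  series:
    - [[40,0.05,0.35,0.08,0.11,-0.35,0.07],[40,0.05,0.35,0.08,0.11,-0.35,0.07],[40,0.05,0.35,0.08,0.11,-0.35,0.07],[40,0.05,0.35,0.08,0.11,-0.35,0.07],[40,0.05,0.35,0.08,0.11,-0.35,0.07]]

```text
clock: 11.07
tool_pos: [601.4, -162.2, 270.8]
tcp_rot: [1.258, -1.482, 1.86]
force: [-0.0, -0.2, -4.6]
finger_gap: 51.5
grip_force: 57.0
```

Request:
apply_moves:
  series:
    - [[40,0.02,0.35,0.07,0.14,-0.34,0.07],[40,0.02,0.35,0.07,0.14,-0.34,0.07],[40,0.02,0.35,0.07,0.14,-0.34,0.07],[40,0.02,0.35,0.07,0.14,-0.34,0.07],[40,0.02,0.35,0.07,0.14,-0.34,0.07]]

```text
clock: 11.48
tool_pos: [604.5, -109.8, 281.2]
tcp_rot: [-1.001, 1.941, -2.252]
force: [-0.1, 0.3, -4.5]
finger_gap: 51.1
grip_force: 57.1
```

Request:
apply_moves:
  series:
    - [[40,-0.01,0.34,0.07,0.18,-0.32,0.08],[40,-0.01,0.34,0.07,0.18,-0.32,0.08],[40,-0.01,0.34,0.07,0.18,-0.32,0.08],[40,-0.01,0.34,0.07,0.18,-0.32,0.08],[40,-0.01,0.34,0.07,0.18,-0.32,0.08]]

```text
clock: 11.9
tool_pos: [603.0, -58.8, 291.8]
tcp_rot: [-0.474, 1.842, -1.874]
force: [-0.4, -1.1, -4.7]
finger_gap: 51.1
grip_force: 57.2
```

Request:
apply_moves:
  series:
    - [[40,-0.03,0.34,-0.18,0.2,-0.26,0.08],[40,-0.03,0.34,-0.18,0.2,-0.26,0.08],[40,-0.03,0.34,-0.18,0.2,-0.26,0.08],[40,-0.03,0.34,-0.18,0.2,-0.26,0.08],[40,-0.03,0.34,-0.18,0.2,-0.26,0.08]]

```text
clock: 12.32
tool_pos: [598.1, -8.3, 264.5]
tcp_rot: [-0.105, 1.744, -1.458]
force: [-0.9, -0.7, -4.6]
finger_gap: 51.6
grip_force: 57.6
```

Request:
apply_moves:
  series:
    - [[40,-0.07,0.33,-0.17,0.23,-0.23,0.08],[40,-0.07,0.33,-0.17,0.23,-0.23,0.08],[40,-0.07,0.33,-0.17,0.23,-0.23,0.08],[40,-0.07,0.33,-0.17,0.23,-0.23,0.08],[40,-0.07,0.33,-0.17,0.23,-0.23,0.08]]

```text
clock: 12.73
tool_pos: [587.9, 41.0, 239.8]
tcp_rot: [0.21, 1.643, -1.005]
force: [0.2, -0.8, -5.1]
finger_gap: 51.3
grip_force: 57.8
```

Request:
apply_moves:
  series:
    - [[40,-0.1,0.32,-0.17,0.26,-0.21,0.07],[40,-0.1,0.32,-0.17,0.26,-0.21,0.07],[40,-0.1,0.32,-0.17,0.26,-0.21,0.07],[40,-0.1,0.32,-0.17,0.26,-0.21,0.07],[40,-0.1,0.32,-0.17,0.26,-0.21,0.07]]

```text
clock: 13.15
tool_pos: [573.4, 89.1, 214.9]
tcp_rot: [0.511, 1.526, -0.534]
force: [-0.6, -0.8, -4.6]
finger_gap: 51.8
grip_force: 58.0
```

Request:
apply_moves:
  series:
    - [[40,0,0,0,0,0,0],[40,0,0,0,0,0,0],[40,0,0,0,0,0,0],[40,0,0,0,0,0,0],[40,0,0,0,0,0,0]]

```text
clock: 13.57
tool_pos: [574.1, 89.5, 215.8]
tcp_rot: [0.513, 1.523, -0.531]
force: [1.0, -0.2, -4.3]
finger_gap: 51.7
grip_force: 58.0
```

```bash
python3 rec.py; python3 - <<'E'
from plan import *
p,T,q=cur(); print(T.as_matrix())
deltas([mp(z,0) for z in(110,72,64)],p,T)
E
```

```text
13.5667 [0.503 0.935 2.067 4.316 1.505 1.426] [574.1  89.5 215.8] [ 0.513  1.523 -0.531]
[[-0.02  0.62  0.79]
 [-0.01  0.79 -0.62]
 [-1.   -0.02 -0.01]]
[-0.01 -0.   -0.71] [ 0.   -0.01  0.  ] tcp [572.  89. 110.] deg 1.1
[ 0.    0.   -0.25] [0. 0. 0.] tcp [572.  89.  72.] deg 0.0
[ 0.    0.   -0.05] [0. 0. 0.] tcp [572.  89.  64.] deg 0.0
```

```bash
python3 - <<'E'
from plan import *
L=pickle.load(open('log.pkl','rb')); p,T,q=cur()
for s in L[-4:]: print(s['clock'],s['tool_pos'].round(1))
g=[s for s in L if abs(s['clock']-9.4)<.01][0]
a=R.from_rotvec(g['tcp_rot']).inv().apply([0,0,1]); v=T.apply(a); w=np.cross(v,[0,0,-1]); print(v.round(4),(w/1.5).round(4))
E
```

```text
8.4667 [ 593.4 -210.2   64.2]
9.4 [ 594.8 -215.    66.1]
10.65 [ 594.3 -215.1  263.8]
13.5667 [574.1  89.5 215.8]
[-0.02  0.   -1.  ] [-0.   -0.01 -0.  ]
```

Request:
apply_moves:
  series:
    - [[40,-0.01,0,-0.15,0,-0.012,0],[40,-0.01,0,-0.35,0,-0.012,0],[40,-0.01,0,-0.55,0,-0.012,0],[40,-0.01,0,-0.7,0,-0.012,0],[40,-0.01,0,-0.75,0,-0.012,0]]

```text
clock: 13.98
tool_pos: [572.6, 89.6, 99.3]
tcp_rot: [0.515, 1.51, -0.526]
force: [0.5, 0.3, -5.0]
finger_gap: 51.4
grip_force: 57.9
```

Request:
apply_moves:
  series:
    - [[40,0,0,-0.05,0,0,0],[40,0,0,-0.1,0,0,0],[40,0,0,-0.14,0,0,0],[40,0,0,-0.17,0,0,0],[40,0,0,-0.18,0,0,0]]

```text
clock: 14.4
tool_pos: [572.5, 89.6, 76.4]
tcp_rot: [0.517, 1.506, -0.524]
force: [-0.4, 0.0, -4.5]
finger_gap: 51.7
grip_force: 57.9
```

```bash
python3 rec.py; python3 - <<'E'
from plan import *
L=pickle.load(open('log.pkl','rb')); p,T,q=cur()
g=[s for s in L if abs(s['clock']-9.4)<.01][0]
a=R.from_rotvec(g['tcp_rot']).inv().apply([0,0,1]); v=T.apply(a); print(v.round(4),(np.cross(v,[0,0,-1])/1.5).round(4))
s=status.get_state();print(s['force'],s['tau'])
E
```

```text
14.4 [0.505 1.256 1.968 4.314 1.605 1.643] [572.5  89.6  76.4] [ 0.517  1.506 -0.524]
[-0.  0. -1.] [-0. -0. -0.]
[-0.44  0.04 -4.46] [ -0.   -45.34   6.98   0.36   4.71   0.  ]
```

Request:
apply_moves:
  series:
    - [[40,0,0,-0.015,0,0,0],[40,0,0,-0.03,0,0,0],[40,0,0,-0.045,0,0,0],[40,0,0,-0.055,0,0,0],[40,0,0,-0.06,0,0,0]]

```text
clock: 14.82
tool_pos: [572.3, 89.5, 67.2]
tcp_rot: [0.517, 1.506, -0.525]
force: [0.7, -0.2, -4.1]
finger_gap: 51.0
grip_force: 57.9
```

Request:
apply_moves:
  series:
    - [[40,0,0,-0.003,0,0,0],[40,0,0,-0.006,0,0,0],[40,0,0,-0.009,0,0,0],[40,0,0,-0.012,0,0,0],[40,0,0,-0.014,0,0,0]]

```text
clock: 15.23
tool_pos: [572.3, 89.5, 65.1]
tcp_rot: [0.517, 1.506, -0.525]
force: [-0.2, 0.1, -4.5]
finger_gap: 51.8
grip_force: 57.9
```

Request:
apply_moves:
  series:
    - [[40,0,0,-0.002,0,0,0],[40,0,0,-0.004,0,0,0],[40,0,0,-0.006,0,0,0],[40,0,0,-0.008,0,0,0],[40,0,0,-0.008,0,0,0]]

```text
clock: 15.65
tool_pos: [572.3, 89.5, 64.2]
tcp_rot: [0.517, 1.506, -0.525]
force: [-0.4, 1.6, -4.1]
finger_gap: 51.8
grip_force: 58.0
```

Request:
apply_moves:
  series:
    - [[40,0,0,0,0,0,0],[40,0,0,0,0,0,0],[40,0,0,0,0,0,0],[40,0,0,0,0,0,0],[40,0,0,0,0,0,0]]

```text
clock: 16.07
tool_pos: [572.3, 89.5, 64.2]
tcp_rot: [0.517, 1.506, -0.525]
force: [-1.2, 0.3, -2.8]
finger_gap: 51.6
grip_force: 57.9
```

Request:
apply_moves:
  series:
    - [[40,0,0,-0.002,0,0,0],[40,0,0,-0.004,0,0,0],[40,0,0,-0.006,0,0,0],[40,0,0,-0.006,0,0,0],[40,0,0,-0.006,0,0,0]]

```text
clock: 16.48
tool_pos: [572.2, 89.5, 64.3]
tcp_rot: [0.516, 1.504, -0.525]
force: [-2.8, 0.9, 2.9]
finger_gap: 51.0
grip_force: 58.2
```

Request:
apply_moves:
  series:
    - [[56,0,0,0,0,0,0],[62,0,0,0,0,0,0],[70,0,0,0,0,0,0],[80,0,0,0,0,0,0],[85,0,0,0,0,0,0]]

```text
clock: 16.9
tool_pos: [572.4, 89.5, 62.8]
tcp_rot: [0.517, 1.507, -0.525]
force: [0.2, 0.2, -1.0]
finger_gap: 85.1
grip_force: 0.0
```

Request:
apply_moves:
  series:
    - [[85,0,0,0,0,0,0],[85,0,0,0,0,0,0],[85,0,0,0,0,0,0],[85,0,0,0,0,0,0],[85,0,0,0,0,0,0]]

```text
clock: 17.32
tool_pos: [572.3, 89.5, 63.0]
tcp_rot: [0.517, 1.506, -0.525]
force: [-1.8, 0.5, -0.1]
finger_gap: 85.3
grip_force: 0.0
```

```bash
python3 rec.py; python3 - <<'E'
import cv2,numpy as np
from plant import viewer
a=viewer.snapshot("scene")[130:250,150:300,::-1]; b=viewer.snapshot("top")[160:290,150:280,::-1]
cv2.imwrite("pics/inv.png",np.hstack([cv2.convertScaleAbs(cv2.resize(x,(400,400),interpolation=cv2.INTER_CUBIC),alpha=1.6,beta=25) for x in(a,b)]))
E
```

```text
17.3167 [0.505 1.283 1.954 4.314 1.61  1.654] [572.3  89.5  63. ] [ 0.517  1.506 -0.525]
```

View pics/inv.png

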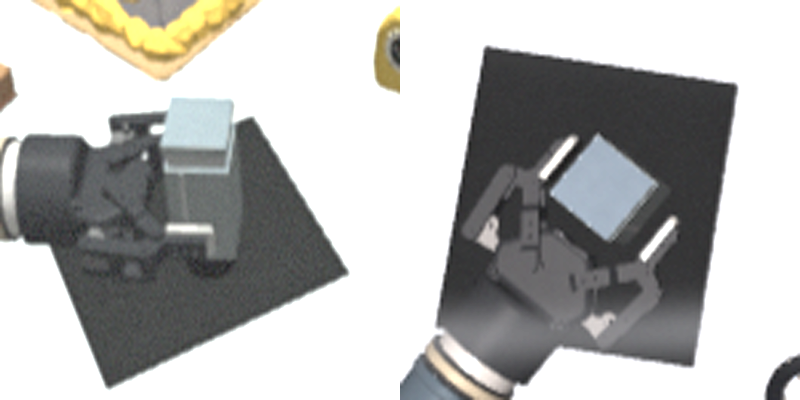

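The can stands inverted on its cap at the mat's middle, with the open pads clear on both sides (top crop pads (558,158) and (660,240), can (605,188)). I'll wait out the two seconds, then re-grip.

Request:
apply_moves:
  series:
    - [[85,0,0,0,0,0,0],[85,0,0,0,0,0,0],[85,0,0,0,0,0,0],[85,0,0,0,0,0,0],[85,0,0,0,0,0,0]]

```text
clock: 17.83
tool_pos: [572.3, 89.5, 63.0]
tcp_rot: [0.517, 1.506, -0.525]
force: [0.3, 0.0, -0.8]
finger_gap: 85.1
grip_force: 0.0
```

Request:
apply_moves:
  series:
    - [[85,0,0,0,0,0,0],[85,0,0,0,0,0,0],[85,0,0,0,0,0,0],[85,0,0,0,0,0,0],[85,0,0,0,0,0,0]]

```text
clock: 18.25
tool_pos: [572.3, 89.5, 63.0]
tcp_rot: [0.517, 1.506, -0.525]
force: [-0.2, 0.2, -0.0]
finger_gap: 84.9
grip_force: 0.0
```

Request:
apply_moves:
  series:
    - [[85,0,0,0,0,0,0],[85,0,0,0,0,0,0],[85,0,0,0,0,0,0],[85,0,0,0,0,0,0],[85,0,0,0,0,0,0]]

```text
clock: 18.67
tool_pos: [572.3, 89.5, 63.0]
tcp_rot: [0.517, 1.506, -0.525]
force: [0.3, -0.5, -0.2]
finger_gap: 84.8
grip_force: 0.0
```

Request:
apply_moves:
  series:
    - [[85,0,0,0.003,0,0,0],[85,0,0,0.006,0,0,0],[85,0,0,0.006,0,0,0],[85,0,0,0.006,0,0,0],[85,0,0,0.006,0,0,0]]

```text
clock: 19.08
tool_pos: [572.3, 89.5, 63.9]
tcp_rot: [0.517, 1.506, -0.525]
force: [-0.7, 0.1, 0.6]
finger_gap: 84.9
grip_force: 0.0
```

Request:
apply_moves:
  series:
    - [[75,0,0,0,0,0,0],[66,0,0,0,0,0,0],[58,0,0,0,0,0,0],[50,0,0,0,0,0,0],[40,0,0,0,0,0,0]]

```text
clock: 19.5
tool_pos: [572.2, 89.6, 63.9]
tcp_rot: [0.517, 1.506, -0.524]
force: [-1.3, 0.8, 0.4]
finger_gap: 51.6
grip_force: 55.9
```

Request:
apply_moves:
  series:
    - [[40,0,0,0,0,0,0],[40,0,0,0,0,0,0],[40,0,0,0,0,0,0],[40,0,0,0,0,0,0],[40,0,0,0,0,0,0]]

```text
clock: 19.92
tool_pos: [572.2, 89.5, 63.9]
tcp_rot: [0.517, 1.506, -0.525]
force: [-2.9, 1.9, -0.3]
finger_gap: 51.4
grip_force: 56.0
```

```bash
python3 rec.py; python3 - <<'E'
from plan import *
p,T,q=cur(); print(q)
# lift to z 200, then roll back 180 about tool axis at fixed point, by joint path
u=mq(200,0,q); g=mq(200,180,[u[0],u[1],u[2],u[3],u[4],u[5]-np.pi]); print(u,g)
pu,Tu=TCP(u); deltas(jpath([u,g]),p+[0,0,p[2]*0+136],T)
E
```

```text
19.9167 [0.505 1.281 1.955 4.314 1.61  1.653] [572.2  89.5  63.9] [ 0.517  1.506 -0.525]
[0.51 1.28 1.95 4.31 1.61 1.65]
[0.5  0.98 2.07 4.31 1.53 1.48] [ 0.5   0.98  2.07  4.31  1.53 -1.66]
[-0. -0.  0.] [-0.27  0.21  0.  ] tcp [572.  89. 200.] deg 29.7
[ 0.  0. -0.] [-0.28  0.21  0.  ] tcp [572.  89. 200.] deg 30.0
[-0. -0. -0.] [-0.28  0.21 -0.  ] tcp [572.  89. 200.] deg 30.0
[-0. -0.  0.] [-0.28  0.21 -0.  ] tcp [572.  89. 200.] deg 30.0
[-0. -0.  0.] [-0.28  0.21 -0.  ] tcp [572.  89. 200.] deg 30.0
[-0. -0.  0.] [-0.28  0.21 -0.  ] tcp [572.  89. 200.] deg 30.0
```

Request:
apply_moves:
  series:
    - [[40,0,0,0.04,0,0,0],[40,0,0,0.2,0,0,0],[40,0,0,0.45,0,0,0],[40,0,0,0.7,0,0,0],[40,0,0,0.9,0,0,0]]

```text
clock: 20.33
tool_pos: [571.9, 89.0, 199.6]
tcp_rot: [0.517, 1.509, -0.526]
force: [0.1, -0.1, -4.4]
finger_gap: 51.5
grip_force: 55.9
```

Request:
apply_moves:
  series:
    - [[40,0,0,0,-0.055,0.043,0],[40,0,0,0,-0.11,0.086,0],[40,0,0,0,-0.165,0.129,0],[40,0,0,0,-0.22,0.172,0],[40,0,0,0,-0.275,0.215,0]]

```text
clock: 20.75
tool_pos: [572.1, 89.2, 197.8]
tcp_rot: [0.108, 1.647, -0.93]
force: [0.5, -0.8, -4.8]
finger_gap: 51.2
grip_force: 55.8
```

Request:
apply_moves:
  series:
    - [[40,0,0,0,-0.055,0.043,0],[40,0,0,0,-0.11,0.086,0],[40,0,0,0,-0.165,0.129,0],[40,0,0,0,-0.22,0.172,0],[40,0,0,0,-0.275,0.215,0]]

```text
clock: 21.17
tool_pos: [572.1, 89.1, 197.5]
tcp_rot: [-0.342, 1.707, -1.318]
force: [0.2, -0.4, -4.9]
finger_gap: 51.1
grip_force: 55.9
```

Request:
apply_moves:
  series:
    - [[40,0,0,0,-0.055,0.043,0],[40,0,0,0,-0.11,0.086,0],[40,0,0,0,-0.165,0.129,0],[40,0,0,0,-0.22,0.172,0],[40,0,0,0,-0.275,0.215,0]]

```text
clock: 21.58
tool_pos: [572.1, 89.1, 197.5]
tcp_rot: [-0.831, 1.678, -1.683]
force: [0.8, 0.3, -4.0]
finger_gap: 51.4
grip_force: 56.0
```

Request:
apply_moves:
  series:
    - [[40,0,0,0,-0.055,0.043,0],[40,0,0,0,-0.11,0.086,0],[40,0,0,0,-0.165,0.129,0],[40,0,0,0,-0.22,0.172,0],[40,0,0,0,-0.275,0.215,0]]

```text
clock: 22.0
tool_pos: [572.1, 89.1, 197.5]
tcp_rot: [-1.359, 1.543, -2.013]
force: [-0.2, 0.5, -5.0]
finger_gap: 51.6
grip_force: 56.1
```

Request:
apply_moves:
  series:
    - [[40,0,0,0,-0.055,0.043,0],[40,0,0,0,-0.11,0.086,0],[40,0,0,0,-0.165,0.129,0],[40,0,0,0,-0.22,0.172,0],[40,0,0,0,-0.275,0.215,0]]

```text
clock: 22.42
tool_pos: [572.0, 89.1, 197.5]
tcp_rot: [1.795, -1.194, 2.139]
force: [-0.3, -0.3, -5.1]
finger_gap: 51.4
grip_force: 56.1
```

Request:
apply_moves:
  series:
    - [[40,0,0,0,-0.055,0.043,0],[40,0,0,0,-0.11,0.086,0],[40,0,0,0,-0.165,0.129,0],[40,0,0,0,-0.22,0.172,0],[40,0,0,0,-0.275,0.215,0]]

```text
clock: 22.83
tool_pos: [572.1, 89.1, 197.5]
tcp_rot: [1.846, -0.624, 1.828]
force: [-0.5, 0.3, -3.6]
finger_gap: 51.3
grip_force: 56.1
```

Request:
apply_moves:
  series:
    - [[40,0,0,0,0,0,0],[40,0,0,0,0,0,0],[40,0,0,0,0,0,0],[40,0,0,0,0,0,0],[40,0,0,0,0,0,0]]

```text
clock: 23.25
tool_pos: [572.3, 89.4, 198.7]
tcp_rot: [1.843, -0.63, 1.835]
force: [0.4, 1.3, -4.9]
finger_gap: 51.5
grip_force: 56.1
```

```bash
cat > tilt.py <<'E'
from plan import *
L=pickle.load(open('log.pkl','rb')); p,T,q=cur()
g=[s for s in L if abs(s['clock']-19.9167)<.01][0]
a=R.from_rotvec(g['tcp_rot']).inv().apply([0,0,-1]); v=T.apply(a); print(p,v.round(4),"turn",(np.cross(v,[0,0,1])/1.5).round(4))
s=status.get_state();print(s['force'],q)
E
python3 rec.py; python3 tilt.py
```

```text
23.25 [ 0.504  0.983  2.066  4.309  1.531 -1.659] [572.3  89.4 198.7] [ 1.843 -0.63   1.835]
[572.28  89.43 198.71] [-0. -0.  1.] turn [-0.  0.  0.]
[ 0.44  1.28 -4.87] [ 0.5   0.98  2.07  4.31  1.53 -1.66]
```

Request:
apply_moves:
  series:
    - [[40,0,0,-0.2,0,0,0],[40,0,0,-0.4,0,0,0],[40,0,0,-0.6,0,0,0],[40,0,0,-0.72,0,0,0],[40,0,0,-0.78,0,0,0]]

```text
clock: 23.67
tool_pos: [572.4, 89.6, 78.7]
tcp_rot: [1.845, -0.628, 1.833]
force: [0.2, -0.8, -4.3]
finger_gap: 51.7
grip_force: 56.0
```

Request:
apply_moves:
  series:
    - [[40,0,0,-0.02,0,0,0],[40,0,0,-0.04,0,0,0],[40,0,0,-0.06,0,0,0],[40,0,0,-0.075,0,0,0],[40,0,0,-0.08,0,0,0]]

```text
clock: 24.08
tool_pos: [572.5, 89.6, 70.7]
tcp_rot: [1.842, -0.629, 1.837]
force: [0.4, 0.8, -4.7]
finger_gap: 51.7
grip_force: 56.0
```

Request:
apply_moves:
  series:
    - [[40,0,0,-0.005,0,0,0],[40,0,0,-0.01,0,0,0],[40,0,0,-0.012,0,0,0],[40,0,0,-0.012,0,0,0],[40,0,0,-0.012,0,0,0]]

```text
clock: 24.5
tool_pos: [572.3, 89.5, 68.3]
tcp_rot: [1.843, -0.629, 1.836]
force: [0.1, 0.5, -4.7]
finger_gap: 51.4
grip_force: 56.0
```

```bash
python3 tilt.py
```

```text
[572.31  89.51  68.28] [-0. -0.  1.] turn [-0.  0.  0.]
[ 0.09  0.47 -4.72] [ 0.5   1.27  1.96  4.31  1.6  -1.49]
```

Request:
apply_moves:
  series:
    - [[40,0,0,-0.004,0,0,0],[40,0,0,-0.008,0,0,0],[40,0,0,-0.012,0,0,0],[40,0,0,-0.016,0,0,0],[40,0,0,-0.02,0,0,0]]

```text
clock: 24.92
tool_pos: [572.3, 89.5, 65.0]
tcp_rot: [1.843, -0.629, 1.835]
force: [0.3, 0.5, -5.5]
finger_gap: 51.6
grip_force: 56.0
```

Request:
apply_moves:
  series:
    - [[40,0,0,-0.002,0,0,0],[40,0,0,-0.004,0,0,0],[40,0,0,-0.006,0,0,0],[40,0,0,-0.006,0,0,0],[40,0,0,-0.006,0,0,0]]

```text
clock: 25.33
tool_pos: [572.3, 89.4, 64.4]
tcp_rot: [1.842, -0.628, 1.836]
force: [-0.1, 0.8, -3.1]
finger_gap: 52.2
grip_force: 56.0
```

Request:
apply_moves:
  series:
    - [[40,0,0,-0.002,0,0,0],[40,0,0,-0.004,0,0,0],[40,0,0,-0.006,0,0,0],[40,0,0,-0.006,0,0,0],[40,0,0,-0.006,0,0,0]]

```text
clock: 25.75
tool_pos: [572.2, 89.5, 64.5]
tcp_rot: [1.84, -0.628, 1.837]
force: [-2.3, 0.9, 3.0]
finger_gap: 51.2
grip_force: 56.1
```

The can is in contact. Releasing, then backing straight up past the cap.

Request:
apply_moves:
  series:
    - [[56,0,0,0,0,0,0],[62,0,0,0,0,0,0],[70,0,0,0,0,0,0],[80,0,0,0,0,0,0],[85,0,0,0,0,0,0]]

```text
clock: 26.17
tool_pos: [572.4, 89.5, 63.3]
tcp_rot: [1.843, -0.629, 1.835]
force: [-0.3, -1.0, -0.5]
finger_gap: 85.4
grip_force: 0.0
```

Request:
apply_moves:
  series:
    - [[85,0,0,0,0,0,0],[85,0,0,0,0,0,0],[85,0,0,0.02,0,0,0],[85,0,0,0.06,0,0,0],[85,0,0,0.12,0,0,0]]

```text
clock: 26.58
tool_pos: [572.2, 89.4, 81.4]
tcp_rot: [1.843, -0.628, 1.835]
force: [0.8, 0.6, 0.4]
finger_gap: 85.2
grip_force: 0.0
```

Request:
apply_moves:
  series:
    - [[85,0,0,0.15,0,0,0],[85,0,0,0.35,0,0,0],[85,0,0,0.6,0,0,0],[85,0,0,0.85,0,0,0],[85,0,0,1.0,0,0,0]]

```text
clock: 27.0
tool_pos: [571.5, 89.1, 235.7]
tcp_rot: [1.84, -0.629, 1.838]
force: [0.4, 0.1, -0.7]
finger_gap: 84.9
grip_force: 0.0
```

Request:
apply_moves:
  series:
    - [[85,0,0,0.2,0,0,0],[85,0,0,0.3,0,0,0],[85,0,0,0.3,0,0,0],[85,0,0,0.3,0,0,0],[85,0,0,0.3,0,0,0]]

```text
clock: 27.42
tool_pos: [572.1, 89.3, 276.1]
tcp_rot: [1.843, -0.629, 1.835]
force: [0.6, 0.4, -0.2]
finger_gap: 84.9
grip_force: 0.0
```

```bash
python3 - <<'E'
from h import *
import cv2
# no more viewing: check numerically. tub still at same place, can edges consistent
s0=cv2.imread("pics/scene0.png").astype(int); t0=cv2.imread("pics/top0.png").astype(int)
s1=viewer.snapshot("scene")[...,::-1].astype(int); t1=viewer.snapshot("top")[...,::-1].astype(int)
red=lambda i:(i[...,2]>120)&(i[...,1]<90)
for a,b,box in((s0,s1,(185,215,315,350)),(t0,t1,(125,158,265,300))):
    y0,y1,x0,x1=box
    for i in(a,b): ys,xs=np.nonzero(red(i)[y0:y1,x0:x1]); print("tub",len(xs),xs.mean()+x0,ys.mean()+y0)
# can: expected model outline on the scene vs difference mask
D=(np.abs(s1-s0).sum(2)>60).astype(np.uint8)
th=np.radians(-38); ax=np.array([np.cos(th),np.sin(th),0]); ay=np.array([-ax[1],ax[0],0])
c=np.array([520,130,4.])
for name,flip in(("upright",0),):
    body=[c+26*(i*ax+j*ay)+[0,0,z] for i in(-1,1) for j in(-1,1) for z in(0,98)]
    m=np.zeros(D.shape,np.uint8); cv2.fillConvexPoly(m,cv2.convexHull(np.int32(S.proj(body).round())),1)
    capm=np.zeros_like(m); t=np.linspace(0,6.28,40); cv2.fillConvexPoly(capm,cv2.convexHull(np.int32(S.proj([c+[23*np.cos(k),23*np.sin(k),z] for k in t for z in(101,120)]).round())),1)
    body_only=(m==1)&(capm==0)
    for z,nm in((90,"side near top"),(10,"side near foot")):
        pass
    print("body mean before/after",s0[body_only].mean(0).round(),s1[body_only].mean(0).round(),"cap area",s1[capm==1].mean(0).round())
    print(S.proj([c+[0,0,120],c]).round(1),"top pixel cap",t1[tuple(np.int32(T.proj([c+[0,0,120]])[0].round())[::-1])],"shoulder",[t1[tuple(np.int32(T.proj([c+[0,0,98]+23*(i*ax+j*ay)])[0].round())[::-1])].tolist() for i in(-1,1) for j in(-1,1)])
print(status.get_state()['clock'],status.get_state()['tool_pos'])
E
```

```text
tub 255 332.2901960784314 196.87450980392157
tub 252 332.3174603174603 196.9404761904762
tub 367 282.4741144414169 140.34604904632153
tub 374 282.52941176470586 140.54545454545453
body mean before/after [31. 32. 31.] [70. 72. 70.] cap area [46. 45. 43.]
[[223.9 165.8]
 [229.2 206.7]] top pixel cap [34 32 35] shoulder [[120, 122, 122], [98, 90, 83], [96, 96, 93], [69, 64, 61]]
27.5167 [572.20941758  89.36361825 275.1529735 ]
```

The can stands upright: a dark cap top and grey shoulder appear where expected, with contact at the expected height. The tub has not moved and the gripper is clear, so I'm handing in.

```bash
python3 -c "
from plant import bot
print(bot.close_job())"
```

```text
the job is handed in; nothing more can be done
None
```

I pulled the can straight up out of its cradle, stood it upside down on its cap on the mat and let go for over two seconds. It now stands upright on the mat with the gripper clear; the tub has not moved, and the job was handed in at about 27.5 s with no verdict returned.

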